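Seat the platform head in the bench mixer's taper socket

TASK

Fit the flat platform head to the bench mixer: take it from the head rack, stand its tapered shank in the socket on top of the mixer, and tap or press it down until it is fully home, with its flange flush on the socket's rim, so that friction holds it. Let go of it, and leave the cup head in its rack.

Things in the scene. Friction and masses are not known exactly. Their poses are not given: they have to be found in the camera images.
- platform_head: Grey plastic mixer head, round about its z (up), 0.12 kg, hangs loose in a rack hole. Origin: centre of the flange's underside. Above it: flange 44 mm across to 6 mm, hub 24 mm across to 20 mm, flat disc 54 mm across from 20 to 34 mm (grasp its rim, press its flat top). Below: steel shank 42 mm long, tapering from 21 mm across to 16 mm at 36 mm down, then to a 10 mm nose.
- mixer_socket (a point): Mouth centre of the socket on the neck of the white mixer (130x120 mm, fixed), z up, 118 mm above the bench, level with the flat rim (62 mm across) on which the flange lands. A funnel 32 mm wide leads to four sprung steel jaws, hole 46 mm deep. A head put in loosely stands 12 to 20 mm proud; a push growing to 10 to 20 N brings it home, where friction holds it.
- head_rack: White plastic rack, fixed, carrying the two heads. Origin: centre of its underside; 168 mm long along its y, 60 mm along x; flat top at 62 mm with two 26 mm holes at y = -45 and +45 mm, on which the heads' flanges rest. Fingers that close along the rack's x clear the other head.
- cup_head: The other mixer head, same grey plastic, flange, hub and shank, but with a hollow cup 40 mm across from 20 to 52 mm above its origin (centre of the flange's underside) in place of the flat disc. It stays in the rack.
There are look-alikes about, which are no part of the job. Leave any orange or red look-alike of the platform_head alone.

How it is judged (in metres and radians):
At the end, for the whole second after the job is handed in: The platform head is home in the mixer's socket: the underside of its flange is less than 4 mm above the rim, within 10 mm of the socket's axis sideways, upright within 0.15 rad, at rest and released; the cup head is within 30 mm of where it stood in the rack (z of platform_head in the frame of mixer_socket below 0.004 m and horizontal distance between platform_head and mixer_socket below 0.01 m and angle between platform_head's own z axis and vertical below 0.15 rad and linear speed of platform_head below 0.02 m/s and distance of cup_head from where it was at the start of the episode below 0.03 m); the robot touches nothing.
It fails at once if the cup head is lifted or knocked out of its place in the rack (moved 30 mm) (distance of cup_head from where it was at the start of the episode above 0.03 m).
It also fails if it takes over 51 s, if anything falls off the work surface, if the arm or the gripper's body presses on something with over 40 N, if the wrist force passes 120 N, or if a joint passes its speed limit or range.

ROBOT

A 6-joint arm with a two-finger parallel gripper is mounted at the origin on the work surface; the furniture and walls round the work are solid. World frame = base frame: x ahead of the robot, y to its left, z up, the work surface at z = 0. Lengths are in mm, angles in rad, forces in N, time in s.
With the tool pointing down it reaches from about 400 to 925 mm from the base axis. Payload 12.5 kg.
Tool frame: the origin (TCP) lies midway between the tips of the shut fingers; the grasp point (between the pads) lies 19 mm behind it; z points along the fingers, y is the line along which they close (so a half turn about z gives the same grasp; the last joint's range is limited). The gripper opens to 95 mm and grips with 3 to 60 N. Pads are 20 mm wide; open, the fingers measure 119 mm over their backs; the gripper's body (75 mm by 180 mm) begins 59 mm behind the grasp point.
Start: joints at [1.153, 0.491, 1.559, -0, 1.092, -0.106], TCP at [191.716, 594.888, 214.661] pointing down, gripper open.
Joint ranges: [-3.1, 3.1], [-0.84, 2.19], [0.05, 2.79], [-1.13, 4.28], [0.06, 2.93], [-2.69, 2.69]. Speed limits (rad/s): [2.22, 2.22, 2.79, 3.14, 3.14, 3.14].

INTERFACE

Orientations are given as [roll, pitch, yaw] about the fixed x, y, z axes, in that order (R = Rz(yaw) Ry(pitch) Rx(roll)).
In Python, from cell import * gives the robot as it stands.
- The arm moves only by the tool servo_tool, never from a script. Its argument "moves" is one flat list of numbers, 5 for each row, row after row: the shift along the world's x, y, z as a fraction of full scale, then the turn about the world's z as a fraction of full scale, then the opening, from 0 (shut) to 1 (fully open). A call has 1 to 12 rows; each row is the pose to reach, as a shift and turn from the pose commanded when the call began, turning the shorter way round; what a row does not reach only later rows make up. Full scale, the value 1, is 400 mm for a shift and 180 degrees for a turn. A row lasts 1/12 s, in which the tool goes at most 41.7 mm and 7.16 degrees, less where a joint would pass 70% of its speed; a pose out of reach is approached as far as the arm can. A call with a number of a shift or a turn outside -1 to 1 is refused whole. A call with a gripper value outside its range is refused whole. The fingers move at their own pace and stop on an object; the grip force is fixed at half the most. Time passes only in rows, so rows that repeat a pose let the fingers close. It gives the time, the measured TCP pose, the force, the opening and the grip force at its end, in the units of the state.
- state(): the state, without advancing time (a new reading comes with each control period).
- read_camera(name): name is "side" or "top" or "wrist"; returns (picture, depth): 400x640x3 uint8, blue, green, red; 400x640 float32, mm along the optical axis (not along the pixel's ray), 0 where there is no reading.
- get_calibration(name): a dict with "K" (3x3 intrinsics, pixels), "R" (3x3) and "t" (3): a world point X has camera coordinates R X + t. Camera axes: x right, y down, z forward; pixel columns grow to the right and rows downward; lengths in mm; the calibration is good to about 2 mm. A picture is of the moment at which its call begins: read the wrist's pose just before it. get_calibration takes no time and is no camera call; for the wrist camera it gives the pose at the moment of the call.
- job_done(): hands the job in; it is judged then, once.
The state is a dict: "t": time; "joints": joint angles; "qvel": joint speeds; "tau": joint torques, N m; "eef_pos": TCP position; "tcp_rot": TCP orientation; "ft_force": force on the tool from outside, world axes, zero at the start; "moment": the same for the moment, N m; "opening": opening from 0.0 (shut) to 1.0 (fully open); "grip_force": force on a finger pad.
Only numpy, scipy, OpenCV 4.12 (cv2) and the standard library are available. Lean on these libraries where they do the work, as an engineer would, in place of code of your own. Each camera call takes 0.05 s, during which the arm holds its last target. There are 200 camera calls.

## Working session

There is one attempt and no reset: what is moved stays moved. The work goes in short steps, Python scripts to look and compute and a tool call to move; the robot and the scene stay as the last step left them, time stands still between calls to the robot, and variables do not carry over. Pictures are saved under pics/ and viewed, at most 10 in all, crops included, and the job is handed in when it is done.

Besides the shell and the picture viewer there is one more tool, called after ">>>" as name(argument=value, ...) on one line, values as JSON. servo_tool: Moves the arm, as the interface text tells. Its arguments: {"type":"object","properties":{"moves":{"type":"array"}},"required":["moves"]}

```bash
mkdir -p pics
cat > h.py <<'E'
from cell import *
import numpy as np, cv2
def w(name,d,u,v,C=None):
    C=C or get_calibration(name); K,R,t=map(np.array,(C["K"],C["R"],C["t"]))
    z=d[v,u]; return R.T@(np.linalg.inv(K)@np.array([u,v,1])*z-t.ravel())
E
python3 - <<'E'
from h import *
for n in("top","side"):
    p,d=read_camera(n); cv2.imwrite(f"pics/{n}.png",p); np.save(f"{n}.npy",d)
    print(n,get_calibration(n))
print(state())
E
```

```text
top {'K': array([[488.16417698,   0.        , 323.63758297],
       [  0.        , 488.16417698, 196.76372361],
       [  0.        ,   0.        ,   1.        ]]), 'R': array([[ 0.00293702, -0.99935785, -0.03571084],
       [-0.99132806,  0.00178193, -0.1313983 ],
       [ 0.13137755,  0.03578707, -0.99068624]]), 't': array([-132.16431261,  457.84987109,  973.86940605])}
side {'K': array([[385.91722267,   0.        , 318.82942399],
       [  0.        , 385.91722267, 197.23682962],
       [  0.        ,   0.        ,   1.        ]]), 'R': array([[-0.9997817 ,  0.01027897,  0.01819029],
       [-0.01127151,  0.46771695, -0.88380643],
       [-0.01759253, -0.88381853, -0.46749899]]), 't': array([445.39559236, 146.83311823, 805.97082781])}
{'t': 0.1, 'joints': array([ 1.15339165e+00,  4.91463801e-01,  1.55938982e+00,  2.12152238e-05,
        1.09169630e+00, -1.05621761e-01]), 'qvel': array([-1.54922075e-04, -2.18701493e-03, -3.79020269e-04,  6.57439538e-04,
        5.71763412e-06,  1.45283106e-03]), 'tau': array([ 2.75680140e-03, -6.13626909e+01, -2.58606470e+01,  6.94040372e-02,
        4.70383256e-02, -5.64366985e-05]), 'eef_pos': array([191.62152054, 594.67478104, 214.14177469]), 'tcp_rot': array([-3.14064271e+00, -1.19632358e-04,  2.82979989e+00]), 'ft_force': array([-0.43312662, -0.59544233,  0.06503105]), 'moment': array([-0.05076731,  0.04115533,  0.00092198]), 'grip_force': 0.0, 'opening': 1.0044584080071217}
```

View pics/top.png

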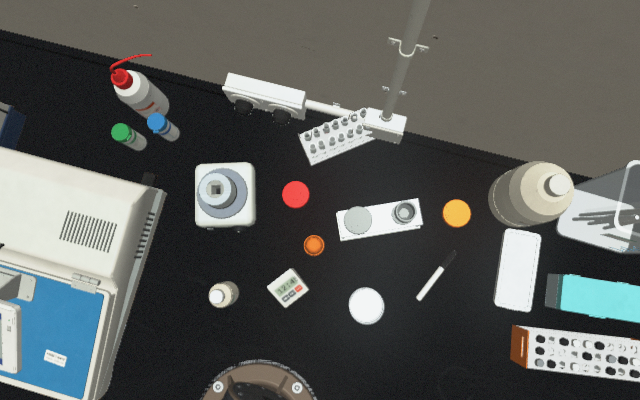

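View pics/side.png

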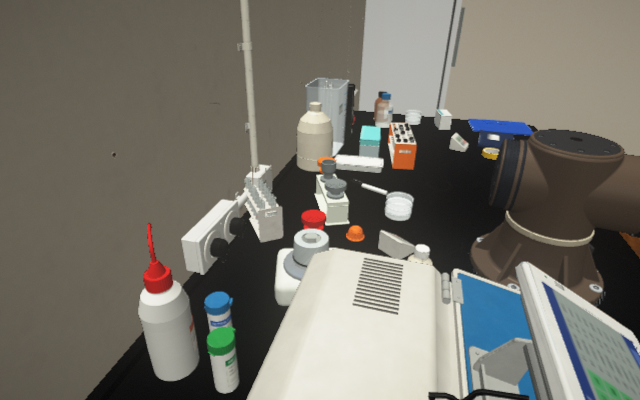

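The top view shows the mixer with its socket at about (215,190). The white rack holds a grey flat disc at (357,220) and the cup head at (404,211). The look-alikes are the red disc (296,194), the amber disc (457,213), the orange knob (314,245) and the white dish (366,305). Only the grey disc in the rack fits the platform head. I'll confirm that in an enlarged crop and measure it.

Run:
```python
from h import *
p=cv2.imread("pics/top.png"); d=np.load("top.npy")
a=cv2.resize(p[150:250,180:280],None,fx=4,fy=4,interpolation=2); b=cv2.resize(p[175:255,330:430],None,fx=4,fy=4,interpolation=2)
b=cv2.copyMakeBorder(b,0,80,0,0,0); cv2.imwrite("pics/crop.png",np.hstack([a,b]))
C=get_calibration("top");K,R,t=map(np.array,(C["K"],C["R"],C["t"]))
v,u=np.mgrid[0:400,0:640]
P=((np.stack([u,v,np.ones_like(u)],-1)@np.linalg.inv(K).T)*d[...,None]-t)@R; np.save("P.npy",P)
def reg(n,u0,u1,v0,v1,z0,z1):
    Q=P[v0:v1,u0:u1].reshape(-1,3);Q=Q[(Q[:,2]>z0)&(Q[:,2]<z1)]
    (c,r,ang)=cv2.minAreaRect(Q[:,:2].astype(np.float32))
    print(n,len(Q),"mean",Q.mean(0).round(1),"mid",((Q.max(0)+Q.min(0))/2).round(1),"ext",np.ptp(Q,0).round(1),"rect",np.round(c,1),np.round(r,1),round(ang,1))
reg("disc",335,380,200,240,88,105)
reg("cup",385,425,195,230,100,125)
reg("racktop",330,430,190,245,55,66)
reg("rim",190,260,155,230,110,126)
reg("neck80",190,260,155,230,60,110)
for q in[(357,220),(404,211),(380,212),(215,190),(200,190),(215,175),(296,194),(230,215)]: print(q,P[q[1],q[0]].round(1))
```

```text
disc 628 mean [ 405.1 -198.3   96.9] mid [ 405.7 -198.7   97.4] ext [51.9 51.2 12.7] rect [ 405.6 -198.7] [51.2 51.9] 89.8
cup 170 mean [ 419.8 -287.2  112.6] mid [ 419.3 -287.1  109.3] ext [38.1 39.7 18.4] rect [ 419.6 -287.1] [37.7 38.7] 44.8
racktop 1070 mean [ 411.4 -247.2   62.7] mid [ 413.3 -243.5   60.9] ext [ 75.2 163.9  10.3] rect [ 412.8 -242.9] [ 52.3 159.8] 9.4
rim 775 mean [461.4  69.6 117.7] mid [461.7  69.7 116.7] ext [60.7 61.5 13.4] rect [461.6  69.8] [61.3 60.6] 87.3
neck80 1753 mean [456.8  62.9  70.4] mid [461.9  69.6  85. ] ext [121.  112.4  49.9] rect [462.   69.7] [119.5 111. ] 1.5
(357, 220) [ 404.3 -197.7   97.4]
(404, 211) [ 423.  -288.6   80.9]
(380, 212) [ 423.1 -244.1   61.1]
(215, 190) [463.9  78.   86.4]
(200, 190) [459.2  98.2 118.3]
(215, 175) [487.7  70.4 118.8]
(296, 194) [457.4 -79.3  73.9]
(230, 215) [416.3  50.7  71.2]
```

View pics/crop.png

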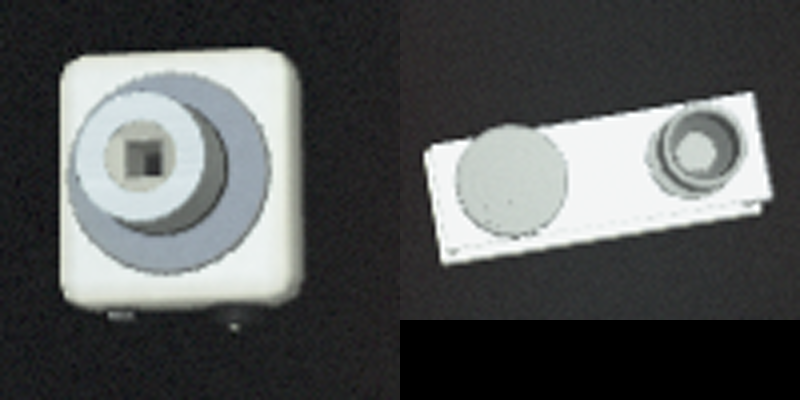

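The crop confirms it. On the left is the mixer with its open socket, rim centre (461.6, 69.7, 118). On the right is the solid flat grey disc, at (405.5, -198.5) with its top at about 97, and the hollow cup beside it. Heights, diameters and the 90 mm spacing all match. The rack yaw is about 0.157, so the tool yaw is 1.728. Next I'll check obstacle heights along the path.

Run:
```python
from h import *
P=np.load("P.npy").reshape(-1,3)
for y in range(-300,600,75):
    m=(abs(P[:,1]-y)<38)&(P[:,2]<900)
    print(y,[int(P[m&(abs(P[:,0]-x)<50)][:,2].max(initial=-1)) for x in range(200,800,100)])
```

```text
-300 [11, 17, 118, 64, 542, -1]
-225 [54, 53, 103, 8, 541, -1]
-150 [51, 50, 101, 102, 474, 449]
-75 [27, 52, 81, 103, 123, 442]
0 [7, 51, 74, 86, 108, 409]
75 [97, 100, 123, 122, 86, 376]
150 [7, 6, 176, 173, 97, 341]
225 [176, 192, 193, 187, 178, 309]
300 [271, 272, 193, 192, 132, 143]
375 [272, 274, 194, 193, 7, 6]
450 [-1, 194, 195, 193, 7, 6]
525 [-1, -1, -1, 95, 101, 7]
```

>>> servo_tool(moves=[0, 0, 0.25, 0, 1, 0, 0, 0.3, 0, 1, 0, 0, 0.3, 0, 1, 0, 0, 0.3, 0, 1, 0.72, -0.86, 0.3, -0.35, 1, 0.72, -0.86, 0.3, -0.35, 1, 0.72, -0.86, 0.3, -0.35, 1, 0.72, -0.86, 0.3, -0.35, 1, 0.72, -0.86, 0.3, -0.35, 1, 0.72, -0.86, 0.3, -0.35, 1, 0.72, -0.86, 0.3, -0.35, 1, 0.72, -0.86, 0.3, -0.35, 1])

```text
t: 1.1
eef_pos: [406.5, 337.5, 334.4]
tcp_rot: [-3.141, 0.0, 1.824]
ft_force: [0.3, 0.7, 0.2]
opening: 1.0
grip_force: 0.0
```

>>> servo_tool(moves=[0.02, -1, -0.2, -0.03, 1, 0.02, -1, 0, -0.03, 1, 0.02, -1, 0, -0.03, 1, 0.02, -1, 0, -0.03, 1, 0.02, -1, 0, -0.03, 1, 0.02, -1, 0, -0.03, 1, 0.02, -1, 0, -0.03, 1, 0.02, -1, 0, -0.03, 1, 0.02, -1, -0.2, -0.03, 1, 0.02, -1, -0.2, -0.03, 1, 0.02, -1, -0.2, -0.03, 1, 0.02, -1, -0.2, -0.03, 1])

```text
t: 2.1
eef_pos: [412.4, -62.4, 251.7]
tcp_rot: [-3.137, -0.002, 1.733]
ft_force: [-0.0, 0.6, 0.1]
opening: 1.002
grip_force: 0.0
```

>>> servo_tool(moves=[-0.018, -0.34, -0.1, 0, 1, -0.018, -0.34, -0.1, 0, 1, -0.018, -0.34, -0.1, 0, 1, -0.018, -0.34, -0.1, 0, 1, -0.018, -0.34, -0.2, 0, 1, -0.018, -0.34, -0.2, 0, 1, -0.018, -0.34, -0.2, 0, 1, -0.018, -0.34, -0.2, 0, 1])

```text
t: 2.77
eef_pos: [407.1, -196.1, 176.1]
tcp_rot: [3.141, 0.0, 1.737]
ft_force: [0.3, 0.6, 0.5]
opening: 1.004
grip_force: 0.0
```

Run:
```python
from h import *
s=state();C=get_calibration("wrist");p,d=read_camera("wrist");cv2.imwrite("pics/w1.png",p)
K,R,t=map(np.array,(C["K"],C["R"],C["t"]));v,u=np.mgrid[0:400,0:640]
P=((np.stack([u,v,np.ones_like(u)],-1)@np.linalg.inv(K).T)*d[...,None]-t)@R
Q=P[(d>0)&(abs(P[...,0]-405)<45)&(abs(P[...,1]+198)<45)&(P[...,2]>90)&(P[...,2]<104)]
print(s["eef_pos"],s["tcp_rot"],len(Q),cv2.minEnclosingCircle(Q[:,:2].astype(np.float32)),(Q.max(0)+Q.min(0))/2,np.ptp(Q,0),np.median(Q[:,2]))
```

```text
[ 407.1206515  -196.06473033  176.11068865] [3.14100211e+00 3.84509887e-04 1.73667458e+00] 3356 ((404.5345153808594, -197.7115936279297), 26.856210708618164) [ 404.59999957 -197.71565031   94.45804366] [53.30015725 53.54823746  8.61918373] 96.3007919044497
```

View pics/w1.png

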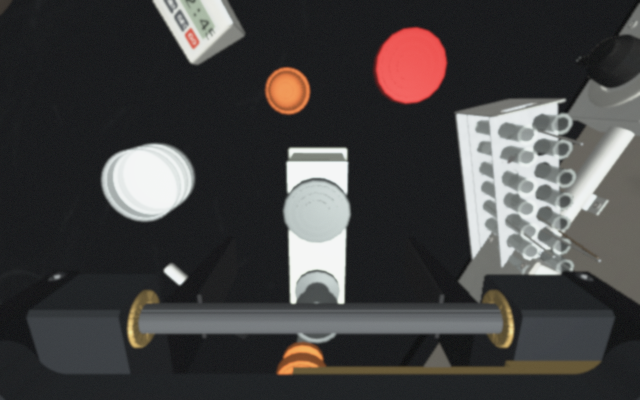

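The wrist view shows the grey disc at (317,210) with the fingers straddling the rack, and the rack parallel to the image columns, so the yaw is right. The disc centre refines to (404.6, -197.8), top at 96. Descending now.

>>> servo_tool(moves=[-0.006, -0.004, 0, 0, 1, -0.006, -0.004, -0.08, 0, 1, -0.006, -0.004, -0.16, 0, 1, -0.006, -0.004, -0.22, 0, 1, -0.006, -0.004, -0.262, 0, 1, -0.006, -0.004, -0.262, 0, 1, -0.006, -0.004, -0.262, 0, 1])

```text
t: 3.4
eef_pos: [404.3, -198.2, 70.5]
tcp_rot: [-3.141, -0.0, 1.736]
ft_force: [0.7, 0.5, -0.8]
opening: 1.0
grip_force: 0.0
```

>>> servo_tool(moves=[0, 0, 0, 0, 0.3, 0, 0, 0, 0, 0.3, 0, 0, 0, 0, 0.3, 0, 0, 0, 0, 0.3, 0, 0, 0, 0, 0.3, 0, 0, 0, 0, 0.3, 0, 0, 0, 0, 0.3, 0, 0, 0, 0, 0.3, 0, 0, 0, 0, 0.3, 0, 0, 0, 0, 0.3])

```text
t: 4.23
eef_pos: [404.1, -198.3, 70.0]
tcp_rot: [3.141, 0.0, 1.735]
ft_force: [-0.9, 0.2, 4.7]
opening: 0.559
grip_force: 30.0
```

>>> servo_tool(moves=[0, 0, 0.05, 0, 0.3, 0, 0, 0.12, 0, 0.3, 0, 0, 0.2, 0, 0.3, 0, 0, 0.3, 0, 0.3, 0, 0, 0.4, 0, 0.3, 0, 0, 0.4, 0, 0.3, 0.04, 0.15, 0.4, 0, 0.3, 0.06, 0.25, 0.4, 0, 0.3, 0.08, 0.35, 0.4, 0, 0.3, 0.1, 0.43, 0.4, 0, 0.3, 0.11, 0.5, 0.4, 0, 0.3, 0.12, 0.56, 0.4, 0, 0.3])

```text
t: 5.23
eef_pos: [451.9, 28.6, 229.2]
tcp_rot: [-3.141, -0.001, 1.737]
ft_force: [0.3, -0.4, -1.0]
opening: 0.562
grip_force: 30.0
```

>>> servo_tool(moves=[0.024, 0.06, 0, 0, 0.3, 0.024, 0.11, 0, 0, 0.3, 0.024, 0.11, 0, 0, 0.3, 0.024, 0.11, 0, 0, 0.3, 0.024, 0.11, 0, 0, 0.3])

```text
t: 5.65
eef_pos: [461.4, 69.4, 229.3]
tcp_rot: [-3.141, 0.0, 1.736]
ft_force: [-0.4, -0.6, -0.9]
opening: 0.564
grip_force: 30.0
```

Run:
```python
from h import *
s=state();print(s["eef_pos"],s["tcp_rot"],s["opening"],s["ft_force"])
p,d=read_camera("side");q,e=read_camera("top")
cv2.imwrite("pics/c2.png",np.hstack([cv2.resize(p[120:320,220:420],(400,400)),cv2.resize(q[100:300,150:350],(400,400))]))
```

```text
[461.40095563  69.37892478 229.34888191] [-3.14077065e+00  6.44322119e-05  1.73587044e+00] 0.5644553532885199 [-0.40603666 -0.55589528 -0.88820089]
```

View pics/c2.png

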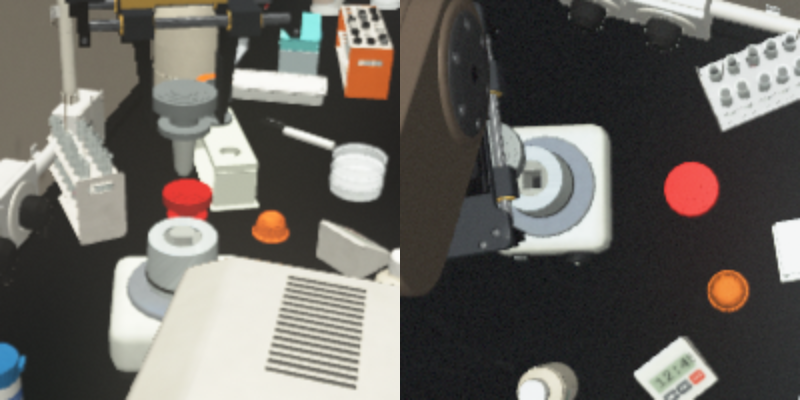

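The head hangs upright in the grip. In the side crop the shank at (183,150) is right above the socket at (183,235). Lowering to about 25 mm proud first.

>>> servo_tool(moves=[0, 0, -0.07, 0, 0.3, 0, 0, -0.13, 0, 0.3, 0, 0, -0.165, 0, 0.3, 0, 0, -0.185, 0, 0.3, 0, 0, -0.195, 0, 0.3, 0, 0, -0.2, 0, 0.3, 0, 0, -0.205, 0, 0.3, 0, 0, -0.21, 0, 0.3, 0, 0, -0.21, 0, 0.3])

```text
t: 6.5
eef_pos: [461.8, 69.7, 146.2]
tcp_rot: [3.141, 0.0, 1.736]
ft_force: [-0.8, 1.8, -1.0]
opening: 0.562
grip_force: 30.0
```

>>> servo_tool(moves=[0, 0, -0.005, 0, 0.3, 0, 0, -0.01, 0, 0.3, 0, 0, -0.015, 0, 0.3, 0, 0, -0.02, 0, 0.3, 0, 0, -0.025, 0, 0.3, 0, 0, -0.025, 0, 0.3])

```text
t: 7.0
eef_pos: [462.0, 69.8, 136.1]
tcp_rot: [3.141, 0.0, 1.736]
ft_force: [-1.5, 1.7, 5.1]
opening: 0.561
grip_force: 30.0
```

>>> servo_tool(moves=[0, 0, -0.005, 0, 0.3, 0, 0, -0.01, 0, 0.3, 0, 0, -0.015, 0, 0.3, 0, 0, -0.018, 0, 0.3, 0, 0, -0.021, 0, 0.3, 0, 0, -0.021, 0, 0.3])

```text
t: 7.5
eef_pos: [462.1, 69.9, 128.2]
tcp_rot: [3.14, 0.0, 1.736]
ft_force: [-2.0, 2.4, 12.0]
opening: 0.561
grip_force: 30.0
```

>>> servo_tool(moves=[0, 0, -0.003, 0, 0.3, 0, 0, -0.006, 0, 0.3, 0, 0, -0.008, 0, 0.3, 0, 0, -0.008, 0, 0.3])

```text
t: 7.83
eef_pos: [462.2, 70.0, 125.6]
tcp_rot: [3.139, -0.0, 1.736]
ft_force: [-4.1, 4.7, 20.8]
opening: 0.564
grip_force: 30.0
```

>>> servo_tool(moves=[0, 0, 0.003, 0, 1, 0, 0, 0.003, 0, 1, 0, 0, 0.003, 0, 1, 0, 0, 0.003, 0, 1, 0, 0, 0.003, 0, 1, 0, 0, 0.003, 0, 1, 0, 0, 0.1, 0, 1, 0, 0, 0.18, 0, 1, 0, 0, 0.18, 0, 1, 0, 0, 0.18, 0, 1, 0, 0, 0.18, 0, 1])

```text
t: 8.75
eef_pos: [461.4, 69.7, 195.8]
tcp_rot: [-3.141, -0.0, 1.736]
ft_force: [0.4, -0.6, -0.3]
opening: 0.998
grip_force: 0.0
```

```bash
cat > m.py <<'E'
from h import *
s=state();C=get_calibration("wrist");p,d=read_camera("wrist");cv2.imwrite("pics/w2.png",p)
K,R,t=map(np.array,(C["K"],C["R"],C["t"]));v,u=np.mgrid[0:400,0:640]
P=((np.stack([u,v,np.ones_like(u)],-1)@np.linalg.inv(K).T)*d[...,None]-t)@R
m=(d>0)&(np.hypot(P[...,0]-462,P[...,1]-70)<42)
Q=P[m&(P[...,2]>138)&(P[...,2]<180)]
A=np.c_[Q[:,:2]-Q[:,:2].mean(0),np.ones(len(Q))];k=abs(Q[:,2]-np.median(Q[:,2]))<4
print(s["eef_pos"],s["ft_force"],len(Q),cv2.minEnclosingCircle(Q[:,:2].astype(np.float32)),np.median(Q[:,2]),np.linalg.lstsq(A[k],Q[k,2],rcond=None)[0])
r=P[m&(P[...,2]>112)&(P[...,2]<122)]; print("rim",len(r),np.median(r[:,2]) if len(r) else 0)
E
python3 m.py
```

```text
[461.38237224  69.67668451 195.84481331] [ 0.42508093 -0.55186561 -0.31755601] 4544 ((462.1545104980469, 70.5980453491211), 27.097057342529297) 151.98856213836956 [ 1.18547353e-03 -3.24020733e-03  1.51979839e+02]
rim 1196 117.99008197105732
```

The top is at 152.0 and the rim at 118.0, which is exactly the 34 mm that means fully home. One confirming press with shut fingers.

>>> servo_tool(moves=[0, 0, 0, 0, 0, 0, 0, 0, 0, 0, 0, 0, 0, 0, 0, 0, 0, 0, 0, 0, 0, 0, 0, 0, 0, 0, 0, 0, 0, 0, 0, 0, 0, 0, 0, 0, 0, 0, 0, 0, 0, 0, 0, 0, 0, 0, 0, 0, 0, 0, 0, 0, 0, 0, 0, 0, 0, 0, 0, 0])

```text
t: 9.8
eef_pos: [461.7, 69.7, 196.3]
tcp_rot: [3.141, 0.0, 1.736]
ft_force: [-0.1, 0.2, 0.4]
opening: 0.218
grip_force: 0.0
```

>>> servo_tool(moves=[0, 0, -0.06, 0, 0, 0, 0, -0.09, 0, 0, 0, 0, -0.1, 0, 0, 0, 0, -0.105, 0, 0, 0, 0, -0.108, 0, 0, 0, 0, -0.111, 0, 0, 0, 0, -0.113, 0, 0, 0, 0, -0.113, 0, 0])

```text
t: 10.47
eef_pos: [462.1, 69.8, 151.9]
tcp_rot: [3.14, 0.0, 1.736]
ft_force: [-1.4, -0.4, 5.7]
opening: 0.005
grip_force: 2.5
```

>>> servo_tool(moves=[0, 0, -0.002, 0, 0, 0, 0, -0.004, 0, 0, 0, 0, -0.006, 0, 0, 0, 0, -0.006, 0, 0])

```text
t: 10.8
eef_pos: [462.3, 69.9, 151.7]
tcp_rot: [3.138, 0.0, 1.736]
ft_force: [-9.5, 0.3, 37.1]
opening: 0.003
grip_force: 18.4
```

It held firm at 37 N with only 0.2 mm of motion, so it is home. Backing off and checking.

>>> servo_tool(moves=[0, 0, 0.05, 0, 0, 0, 0, 0.15, 0, 0, 0, 0, 0.25, 0, 0, 0, 0, 0.25, 0, 0, 0, 0, 0.25, 0, 0, 0, 0, 0.25, 0, 0])

```text
t: 11.3
eef_pos: [461.4, 69.7, 248.7]
tcp_rot: [3.141, 0.0, 1.736]
ft_force: [-0.5, 0.1, -0.8]
opening: 0.007
grip_force: 0.0
```

```bash
python3 m.py && python3 -c "
from cell import *
print(job_done())"
```

```text
[461.39577503  69.7280726  248.67127428] [-0.514572    0.14615989 -0.81636273] 3078 ((462.2256774902344, 70.7352066040039), 26.94805335998535) 151.87047500713703 [ 1.23162291e-03 -6.48891672e-03  1.51890584e+02]
rim 768 117.99918521246946
the job is handed in; nothing more can be done
None
```

The platform head is fully home in the mixer socket (disc top measured 34 mm above the rim, about 1 mm off-axis) and released; I never went near the cup head, and the job was handed in at about 11 s of the 51 s allowed.

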